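# Refill the bare post of the tape stand

### The arm

A 6-joint arm with a two-finger parallel gripper is mounted at the origin on the work surface. World frame = base frame: x ahead of the robot, y to its left, z up, the work surface at z = 0. Lengths are in m, angles in rad, forces in N, time in s.
With the tool pointing down it reaches from about 0.375 to 0.925 m from the base axis. Payload 5.7 kg.
Tool frame: the origin (TCP) lies at the very end of the fingers, on their centre line; the grasp point (between the pads) lies 19 mm behind it; z points along the fingers, y is the line along which they close (so a half turn about z gives the same grasp; the last joint's range is limited). The gripper opens to 88 mm and grips with 3 to 60 N. Pads are 20 mm wide; open, the fingers measure 115 mm over their backs; the gripper's body (75 mm by 178 mm) begins 61 mm behind the grasp point.
Start: joints at [-1.449, 0.359, 1.51, -0, 1.272, -0.115], TCP at [0.141, -0.583, 0.223] pointing down, gripper open.
Joint ranges: [-2.97, 2.97], [-1.01, 2.36], [0.21, 2.38], [-0.96, 4.11], [0.2, 2.71], [-2.98, 2.98]. Speed limits (rad/s): [2.39, 2.39, 3.14, 3.14, 3.14, 3.14].

### API

Orientations are given as [roll, pitch, yaw] about the fixed x, y, z axes, in that order (R = Rz(yaw) Ry(pitch) Rx(roll)).
In Python, from station import arm gives the robot as it stands.
- The arm moves only by the tool arm_command, never from a script. Its argument "increments" is a list of rows, each a list of 7 numbers: the shift along the world's x, y, z as a fraction of full scale, then the turn, a rotation vector about the world's x, y, z as a fraction of full scale, then the closure in counts, from 0 (fully open) to 255 (shut). A call has 1 to 12 rows; each row shifts and turns the commanded pose from where the row before left it; what a row does not reach is not made up. Full scale, the value 1, is 2.5 cm for a shift and 4 degrees for a turn. A row lasts 1/10 s, in which the tool goes at most 50 mm and 8.59 degrees, less where a joint would pass 70% of its speed; a pose out of reach is approached as far as the arm can. A call with a number of a shift or a turn outside -1 to 1 is refused whole. A call with a gripper value outside its range is refused whole. The fingers move at their own pace and stop on an object; "grip_force" is the grip in N (left out, the last holds). Time passes only in rows, so rows that do not move let the fingers close. It gives the time, the measured TCP pose, the force, the opening and the grip force at its end, in the units of the state.
- arm.observe(): the state, without advancing time (a new reading comes with each control period).
- arm.grab_frame(name): name is "scene" or "top"; returns the picture (480x640x3 uint8, red, green, blue); there is no depth.
- arm.get_calibration(name): a dict with "fx", "fy", "cx", "cy" (pixels), "k1" (the pictures are not rectified: a ray, as slopes to the right and down, at radius r is drawn at 1 + k1 r^2 times it, then the intrinsics apply), "rvec" (rotation vector, rad) and "tvec" (3), from world to camera coordinates, as OpenCV has them. Camera axes: x right, y down, z forward; pixel columns grow to the right and rows downward; lengths in m; the calibration is good to about 2 mm. A picture is of the moment at which its call begins. get_calibration takes no time and is no camera call.
- arm.finish_job(): hands the job in; it is judged then, once.
Trained networks look in the newest picture that a camera, given by its name, has taken for a name from the list of things; names that differ only in an ending like _2 or _b are one class to them, and where a whole thing is asked for, a point or a joint stands for the part that bears it (a point fixed in the world has none). Each returns a list of dicts, best first, with "confidence" (0 to 1); they miss things now and then, are a little off and sometimes report something else, mostly with a low value. They report only what shows in the picture. A call takes as long as a camera call. They do not tell look-alikes from the thing itself.
- arm.boxes_of(thing, camera): "point" ([x, y, z] in m, in world coordinates, good to about 4 mm: the middle of the surface that is visible of it).
The state is a dict: "t": time; "qpos": joint angles; "dq": joint speeds; "effort": joint torques, N m; "eef_pos": TCP position; "ee_rot": TCP orientation; "contact_force": force on the tool from outside, world axes, zero at the start; "moment": the same for the moment, N m; "width": finger opening in m; "grasp_force": force on a finger pad.
Only numpy, scipy, OpenCV 4.12 (cv2) and the standard library are available. Lean on these libraries where they do the work, as an engineer would, in place of code of your own. Each camera call takes 0.05 s, during which the arm holds its last target. There are 200 camera calls.

### The job

The packing bench's wooden tape stand has three posts, and one of them is bare. Take the spare full roll of paper tape from the plywood board (not the empty cardboard core beside it) and slip it over the bare post so that it lies flat on the stand's base; leave the two rolls already on the stand on their posts.

Things in the scene. Friction and masses are not known exactly. Their poses are not given: they have to be found in the camera images.
- stand: Fixed tape stand: dark wooden base 100 (x) x 320 (y) x 12 mm thick, three 14 mm aluminium posts rising 50 mm above the base's top. Origin: centre of the base's underside, z up. In its frame the posts are at x = 0, y = -110, 0, +110 mm. Rolls rest on the base, z = 12 mm. Two posts carry a roll; the third, any of them, is bare. A glue jar 55 mm tall stands 105 to 120 mm from the row of posts, on the -x side.
- roll_1: Roll of brown paper tape, axis upright, 60 mm outside diameter, 38 mm bore, 36 mm tall, about 90 g. Origin: centre of its underside, z up. The three rolls are identical: any one may be the spare, flat on a fixed 12 mm thick plywood board at the robot's right; the other two are on posts. On the board, 110 mm or so from the spare roughly along world y, stands an empty cardboard core, 44 mm wide, 36 mm tall.
- roll_2: Another roll, the same as roll_1 in every respect.
- roll_3: Another roll, the same as roll_1 in every respect.
There are look-alikes about, which are no part of the job. What is shaped like the roll_1 but red or turquoise is not meant.

How it is judged:
At the end, for the whole second after the job is handed in: Each of the three posts has a roll around it: the roll's centre within 16 mm of the post's axis along each of the stand's x and y, its underside 5 to 20 mm above the stand's underside (resting on the 12 mm base), its axis within 0.17 rad of upright; all three rolls at rest (under 0.02 m/s) (((x of roll_1 in the frame of stand between -0.016 and 0.016 m and y of roll_1 in the frame of stand between -0.126 and -0.094 m and z of roll_1 in the frame of stand between 0.005 and 0.02 m and angle between roll_1's own z axis and vertical below 0.17 rad) or (x of roll_2 in the frame of stand between -0.016 and 0.016 m and y of roll_2 in the frame of stand between -0.126 and -0.094 m and z of roll_2 in the frame of stand between 0.005 and 0.02 m and angle between roll_2's own z axis and vertical below 0.17 rad) or (x of roll_3 in the frame of stand between -0.016 and 0.016 m and y of roll_3 in the frame of stand between -0.126 and -0.094 m and z of roll_3 in the frame of stand between 0.005 and 0.02 m and angle between roll_3's own z axis and vertical below 0.17 rad)) and ((x of roll_1 in the frame of stand between -0.016 and 0.016 m and y of roll_1 in the frame of stand between -0.016 and 0.016 m and z of roll_1 in the frame of stand between 0.005 and 0.02 m and angle between roll_1's own z axis and vertical below 0.17 rad) or (x of roll_2 in the frame of stand between -0.016 and 0.016 m and y of roll_2 in the frame of stand between -0.016 and 0.016 m and z of roll_2 in the frame of stand between 0.005 and 0.02 m and angle between roll_2's own z axis and vertical below 0.17 rad) or (x of roll_3 in the frame of stand between -0.016 and 0.016 m and y of roll_3 in the frame of stand between -0.016 and 0.016 m and z of roll_3 in the frame of stand between 0.005 and 0.02 m and angle between roll_3's own z axis and vertical below 0.17 rad)) and ((x of roll_1 in the frame of stand between -0.016 and 0.016 m and y of roll_1 in the frame of stand between 0.094 and 0.126 m and z of roll_1 in the frame of stand between 0.005 and 0.02 m and angle between roll_1's own z axis and vertical below 0.17 rad) or (x of roll_2 in the frame of stand between -0.016 and 0.016 m and y of roll_2 in the frame of stand between 0.094 and 0.126 m and z of roll_2 in the frame of stand between 0.005 and 0.02 m and angle between roll_2's own z axis and vertical below 0.17 rad) or (x of roll_3 in the frame of stand between -0.016 and 0.016 m and y of roll_3 in the frame of stand between 0.094 and 0.126 m and z of roll_3 in the frame of stand between 0.005 and 0.02 m and angle between roll_3's own z axis and vertical below 0.17 rad)) and linear speed of each of roll_1, roll_2, roll_3 below 0.02 m/s); the robot touches nothing.
It fails at once if a second roll is taken or shoved away (more than one roll has moved over 40 mm from where it began) (distance of each of roll_1, roll_2 from where it was at the start of the episode above 0.04 m or distance of each of roll_1, roll_3 from where it was at the start of the episode above 0.04 m or distance of each of roll_2, roll_3 from where it was at the start of the episode above 0.04 m).
It also fails if it takes over 38 s, if anything falls off the work surface, if the arm or the gripper's body presses on something with over 40 N, if the wrist force passes 120 N, or if a joint passes its speed limit or range.

## Working session

There is one attempt and no reset: what is moved stays moved. The work goes in short steps, Python scripts to look and compute and a tool call to move; the robot and the scene stay as the last step left them, time stands still between calls to the robot, and variables do not carry over. Pictures are saved under pics/ and viewed, at most 10 in all, crops included, and the job is handed in when it is done.

Besides the shell and the picture viewer there is one more tool, called after ">>>" as a command line: name --pt "numbers of a row" for each row, then --argument value for the rest. arm_command: Moves the arm, as the interface text tells. Its arguments: {"type":"object","properties":{"increments":{"type":"array"},"grip_force":{"type":"number"}},"required":["increments"]}

```bash
mkdir -p pics; cat > h.py <<'E'
import numpy as np, cv2
from station import arm
def cal(n):
    c=arm.get_calibration(n); R=cv2.Rodrigues(np.array(c["rvec"],float))[0]
    K=np.array([[c["fx"],0,c["cx"]],[0,c["fy"],c["cy"]],[0,0,1]],float)
    return K,np.array([c["k1"],0,0,0,0],float),R,np.array(c["tvec"],float).ravel()
def ray(n,uv,z):
    K,d,R,t=cal(n); p=cv2.undistortPoints(np.array([[uv]],float),K,d)[0,0]
    o=-R.T@t; v=R.T@np.array([p[0],p[1],1]); return o+v*(z-o[2])/v[2]
def proj(n,P):
    K,d,R,t=cal(n); return cv2.projectPoints(np.array([P],float),cv2.Rodrigues(R)[0],t,K,d)[0].ravel()
def save(n,f,crop=None,s=1):
    im=arm.grab_frame(n)
    if crop: u0,v0,u1,v1=crop; im=im[v0:v1,u0:u1]
    cv2.imwrite("pics/"+f,cv2.resize(im[:,:,::-1],None,fx=s,fy=s,interpolation=cv2.INTER_CUBIC))
E
python3 - <<'E'
from h import *
for n in("scene","top"):
    save(n,n+"0.png"); 
    K,d,R,t=cal(n); print(n,"cam at",(-R.T@t).round(3))
    for th in("roll_1","stand"):
        for b in arm.boxes_of(th,n): print(th,np.round(b["point"],3),round(b["confidence"],2),proj(n,b["point"]).round())
o=arm.observe(); print(o["t"],o["eef_pos"],o["ee_rot"],o["contact_force"],o["width"])
E
```

```text
scene cam at [ 0.806 -0.556  0.77 ]
roll_1 [ 0.564 -0.111  0.033] 0.91 [319. 270.]
roll_1 [ 0.551 -0.25   0.047] 0.69 [275. 320.]
roll_1 [0.593 0.126 0.044] 0.63 [384. 194.]
roll_1 [ 0.401 -0.266  0.032] 0.56 [202. 296.]
stand [0.587 0.082 0.007] 0.97 [371. 217.]
stand [ 0.548 -0.249  0.047] 0.42 [274. 319.]
top cam at [ 0.383 -0.04   1.096]
roll_1 [ 0.562 -0.11   0.036] 0.8 [347. 237.]
roll_1 [0.585 0.136 0.052] 0.74 [231. 226.]
roll_1 [ 0.661 -0.121  0.033] 0.64 [351. 192.]
roll_1 [ 0.399 -0.259  0.038] 0.63 [421. 313.]
roll_1 [0.581 0.252 0.052] 0.58 [177. 229.]
roll_1 [ 0.537 -0.243  0.05 ] 0.55 [412. 246.]
stand [0.575 0.12  0.008] 0.58 [242. 235.]
0.3 [ 0.14073745 -0.58301233  0.22234024] [-3.14088290e+00 -8.78021998e-05  2.36817190e-01] [ 1.20762878 -0.02530605  0.78138855] 0.08772134181368807
```

View pics/scene0.png

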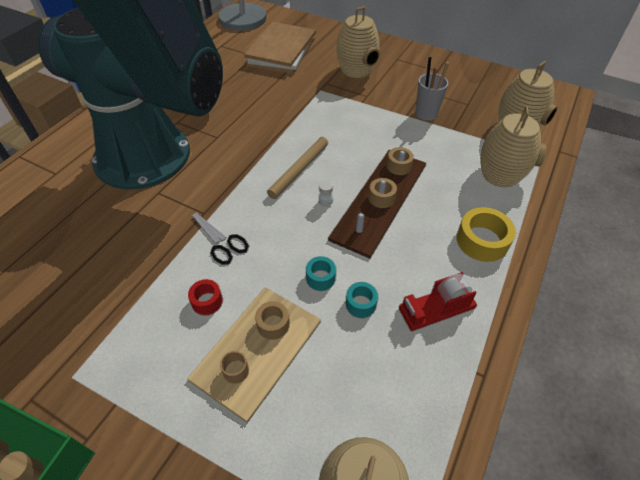

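View pics/top0.png

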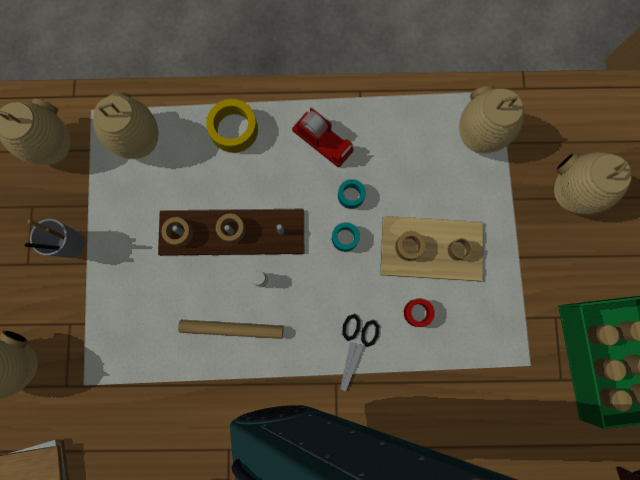

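Top view: the candidates are the full roll (411,246), the core (459,250), turquoise rings (346,237) and (351,193), a red ring (419,312), and rolls on posts at (177,231) and (230,227). The bare post is at (281,229) and the jar at (262,279). I choose the larger brown ring on the plywood, (411,246), and check it in a crop.

```bash
python3 - <<'E'
from h import *
a=arm.grab_frame("top"); s=arm.grab_frame("scene")
up=lambda im,u,v:cv2.resize(im[v:v+72,u:u+98,::-1],None,fx=4,fy=4,interpolation=cv2.INTER_CUBIC)
g=np.vstack([np.hstack([up(a,375,210),up(a,250,195)]),np.hstack([up(s,220,285),up(s,320,195)])])
cv2.imwrite("pics/c1.png",g)
E
```

```text
(no output)
```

View pics/c1.png

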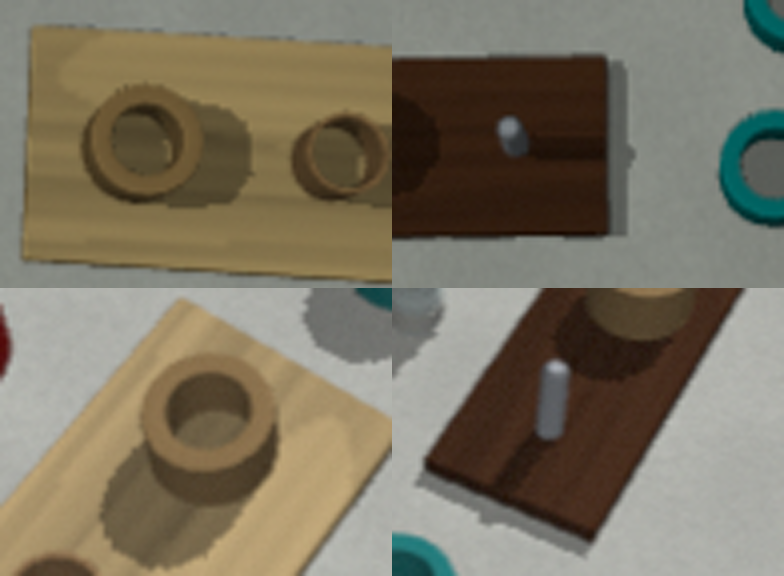

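```bash
python3 - <<'E'
from h import *
q=lambda n,uv,z:print(n,z,ray(n,uv,z).round(4))
q("top",(411.3,244.6),.048);q("scene",(272,315.6),.048)
q("top",(278.7,225.3),.062);q("scene",(360.6,214.5),.062);q("top",(281.1,232.1),.012);q("scene",(359.1,231.2),.012)
# stand direction: base corners near end (z=.012)
q("top",(303.4,208.6),.012);q("top",(303.7,253.4),.012);q("top",(160,211),.012);q("top",(159.5,254.5),.012)
# roll top centres on stand
q("top",(177,231),.048);q("top",(230,227),.048)
E
```

```text
top 0.048 [ 0.5411 -0.2431  0.048 ]
scene 0.048 [ 0.5418 -0.245   0.048 ]
top 0.062 [0.5842 0.035  0.062 ]
scene 0.062 [0.5811 0.0326 0.062 ]
top 0.012 [0.5786 0.0335 0.012 ]
scene 0.012 [0.5827 0.03   0.012 ]
top 0.012 [ 0.6306 -0.016   0.012 ]
top 0.012 [ 0.5308 -0.0155  0.012 ]
top 0.012 [0.6304 0.3018 0.012 ]
top 0.012 [0.5331 0.2996 0.012 ]
top 0.048 [0.578  0.2526 0.048 ]
top 0.048 [0.5849 0.1397 0.048 ]
```

>>> arm_command --pt "0.9 0.75 0 0 0 -0.28 0" --pt "0.9 0.75 0 0 0 -0.28 0" --pt "0.9 0.75 0 0 0 -0.28 0" --pt "0.9 0.75 0 0 0 -0.28 0" --pt "0.9 0.75 0 0 0 -0.28 0" --pt "0.9 0.75 0 0 0 -0.28 0" --pt "0.9 0.75 0 0 0 -0.28 0" --pt "0.9 0.75 0 0 0 -0.28 0" --pt "0.9 0.75 0 0 0 -0.28 0" --pt "0.9 0.75 0 0 0 -0.28 0" --pt "0.9 0.75 0 0 0 -0.28 0" --pt "0.9 0.75 0 0 0 -0.28 0" --grip_force 20

```text
t: 1.6
eef_pos: [0.4116, -0.3574, 0.2228]
ee_rot: [3.141, -0.0, 0.001]
contact_force: [0.5, 0.7, 0.6]
width: 0.0877
grasp_force: 0.0
```

>>> arm_command --pt "0.85 0.75 -0.6 0 0 0 0" --pt "0.85 0.75 -0.6 0 0 0 0" --pt "0.85 0.75 -0.6 0 0 0 0" --pt "0.85 0.75 -0.6 0 0 0 0" --pt "0.85 0.75 -0.6 0 0 0 0" --pt "0.85 0.75 -0.6 0 0 0 0" --pt "0 0 0 0 0 0 0" --pt "0 0 0 0 0 0 0"

```text
t: 2.4
eef_pos: [0.5381, -0.2454, 0.1323]
ee_rot: [-3.141, 0.001, 0.004]
contact_force: [1.0, -0.7, -0.3]
width: 0.0877
grasp_force: 0.0
```

>>> arm_command --pt "0.14 0.05 -0.7 0 0 0 0" --pt "0 0 -0.7 0 0 0 0" --pt "0 0 -0.7 0 0 0 0" --pt "0 0 -0.7 0 0 0 0" --pt "0 0 0 0 0 0 0"

```text
t: 2.9
eef_pos: [0.5397, -0.2449, 0.0614]
ee_rot: [-3.14, 0.003, 0.001]
contact_force: [-0.2, -0.5, -0.7]
width: 0.0877
grasp_force: 0.0
```

```bash
python3 -c "
from h import *
save('scene','s2.png',(190,230,350,350),4)"
```

```text
(no output)
```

View pics/s2.png

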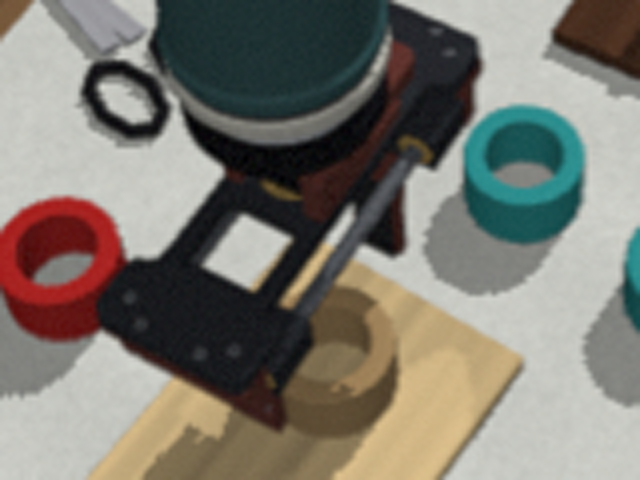

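The crop shows the gripper's fingertips at (270,410) and (395,250), either side of the brown roll at (330,345). That is well centred, so I descend and grip.

>>> arm_command --pt "0.07 0 -0.6 0 0 0 0" --pt "0 0 -0.6 0 0 0 0" --pt "0 0 -0.5 0 0 0 0" --pt "0 0 0 0 0 0 0" --pt "0 0 0 0 0 0 255" --pt "0 0 0 0 0 0 255" --pt "0 0 0 0 0 0 255" --pt "0 0 0 0 0 0 255" --pt "0 0 0 0 0 0 255" --pt "0 0 0 0 0 0 255" --grip_force 20

```text
t: 3.95
eef_pos: [0.5439, -0.2447, 0.0207]
ee_rot: [3.141, -0.001, 0.002]
contact_force: [-0.0, 0.8, 4.7]
width: 0.0606
grasp_force: 20.0
```

>>> arm_command --pt "0 0 0.4 0 0 0 255" --pt "0 0 0.7 0 0 0 255" --pt "0 0 0.9 0 0 0 255" --pt "0 0 0.9 0 0 0 255" --pt "0 0 0.9 0 0 0 255" --pt "0 0 0.2 0 0 0 255" --pt "0 0 0 0 0 0 255"

```text
t: 4.65
eef_pos: [0.5439, -0.2447, 0.121]
ee_rot: [3.141, -0.002, 0.002]
contact_force: [-0.1, 0.0, -1.1]
width: 0.0605
grasp_force: 20.0
```

```bash
python3 -c "
from h import *
save('scene','s3.png',(190,200,350,320),4);o=arm.observe();print(o['eef_pos'],o['width'],o['contact_force'])"
```

```text
[ 0.54323563 -0.24434106  0.11995103] 0.06095688034453873 [-1.19326631  1.11871701 -1.35632032]
```

View pics/s3.png

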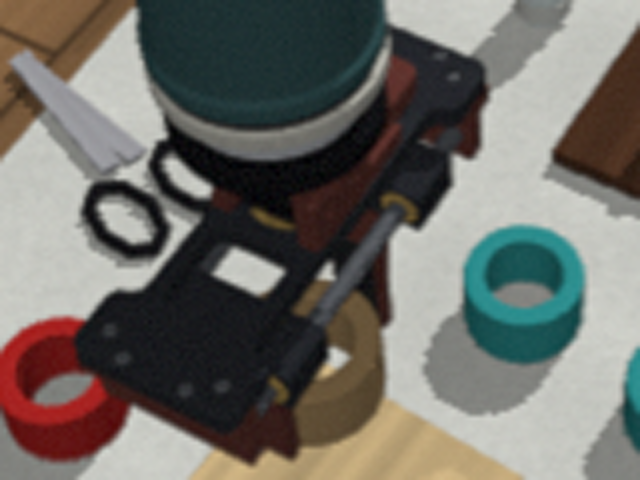

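The roll is held upright, its rim at about (330,350) in the crop. Now I carry it over the bare post.

>>> arm_command --pt "0.1 0.5 0 0 0 0 255" --pt "0.15 1 0 0 0 0 255" --pt "0.15 1 0 0 0 0 255" --pt "0.15 1 0 0 0 0 255" --pt "0.15 1 0 0 0 0 255" --pt "0.15 1 0 0 0 0 255" --pt "0.15 1 0 0 0 0 255" --pt "0.15 1 0 0 0 0 255" --pt "0.15 1 0 0 0 0 255" --pt "0.15 1 0 0 0 0 255" --pt "0.1 1 0 0 0 0 255" --pt "0.05 0.6 0 0 0 0 255"

```text
t: 5.9
eef_pos: [0.5823, 0.0356, 0.1188]
ee_rot: [-3.141, 0.003, 0.004]
contact_force: [-0.0, -0.5, -0.3]
width: 0.0604
grasp_force: 20.0
```

>>> arm_command --pt "0 0 -0.4 0 0 0 255" --pt "0 0 -0.4 0 0 0 255" --pt "0 0 -0.4 0 0 0 255" --pt "0 0 0 0 0 0 255" --pt "0 0 0 0 0 0 255"

```text
t: 6.4
eef_pos: [0.583, 0.0322, 0.0894]
ee_rot: [-3.141, 0.001, 0.001]
contact_force: [0.6, 0.6, -0.7]
width: 0.0604
grasp_force: 20.0
```

```bash
python3 -c "
from h import *
save('scene','s4.png',(290,130,450,250),4);o=arm.observe();print(o['eef_pos'],o['width'],o['contact_force'])
x,y,z=o['eef_pos']
for P in [(x-.002,y,z-.009+.036),(x-.002,y,z-.009),(.582,.033,.062)]: print((proj('scene',P)-[290,130])*4)"
```

```text
[0.583481   0.03232349 0.08992819] 0.06081012097250928 [ 0.60804879 -0.1608728  -1.54830369]
[290.70376477 263.89369928]
[285.45054739 313.66907514]
[284.30257718 338.1416067 ]
```

View pics/s4.png

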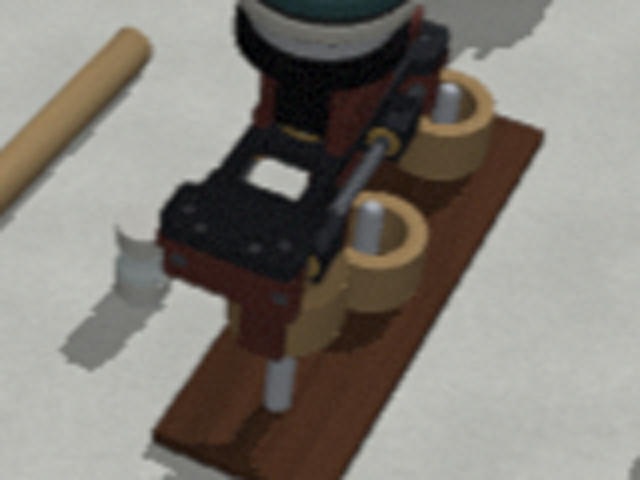

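The roll sits directly above the post (post foot at (278,405), roll at (290,315)). I lower it in two stages and watch the force.

>>> arm_command --pt "0 0 -0.3 0 0 0 255" --pt "0 0 -0.3 0 0 0 255" --pt "0 0 -0.3 0 0 0 255" --pt "0 0 -0.3 0 0 0 255" --pt "0 0 0 0 0 0 255"

```text
t: 6.95
eef_pos: [0.5824, 0.0331, 0.0587]
ee_rot: [-3.141, 0.002, 0.002]
contact_force: [0.0, -0.6, -0.0]
width: 0.0606
grasp_force: 20.0
```

>>> arm_command --pt "0 0 -0.3 0 0 0 255" --pt "0 0 -0.3 0 0 0 255" --pt "0 0 -0.3 0 0 0 255" --pt "0 0 -0.3 0 0 0 255" --pt "0 0 -0.24 0 0 0 255" --pt "0 0 0 0 0 0 255" --pt "0 0 0 0 0 0 255"

```text
t: 7.65
eef_pos: [0.5834, 0.033, 0.024]
ee_rot: [-3.141, 0.0, 0.002]
contact_force: [-0.3, 0.2, -1.1]
width: 0.061
grasp_force: 20.0
```

Not touching yet, about 3 mm up. I go down a little more, then open and rise.

>>> arm_command --pt "0 0 -0.1 0 0 0 255" --pt "0 0 0 0 0 0 255" --pt "0 0 0 0 0 0 20" --pt "0 0 0 0 0 0 20" --pt "0 0 0 0 0 0 20" --pt "0 0 0 0 0 0 20" --pt "0 0 0 0 0 0 20"

```text
t: 8.35
eef_pos: [0.5836, 0.033, 0.0217]
ee_rot: [-3.142, -0.0, 0.002]
contact_force: [-1.0, -0.4, 0.3]
width: 0.0807
grasp_force: 0.0
```

>>> arm_command --pt "0 0 0.3 0 0 0 20" --pt "0 0 0.6 0 0 0 20" --pt "0 0 0.9 0 0 0 20" --pt "0 0 0.9 0 0 0 20" --pt "0 0 0.9 0 0 0 20" --pt "0 0 0.9 0 0 0 20" --pt "0 -0.9 0.5 0 0 0 20" --pt "0 -1 0 0 0 0 20" --pt "0 -1 0 0 0 0 20" --pt "0 -1 0 0 0 0 20" --pt "0 -1 0 0 0 0 20" --pt "0 -1 0 0 0 0 20"

```text
t: 9.55
eef_pos: [0.5834, -0.1155, 0.1473]
ee_rot: [3.142, -0.0, 0.002]
contact_force: [-0.2, 1.3, 1.1]
width: 0.0813
grasp_force: 0.0
```

```bash
python3 -c "
from h import *
save('scene','s5.png',(290,130,450,250),4);o=arm.observe();print(o['t'],o['eef_pos'],o['width'],o['contact_force'])"
```

```text
9.6 [ 0.58390158 -0.11924568  0.14733936] 0.08112424948326975 [ 1.02135635 -1.82744418  0.49060532]
```

View pics/s5.png

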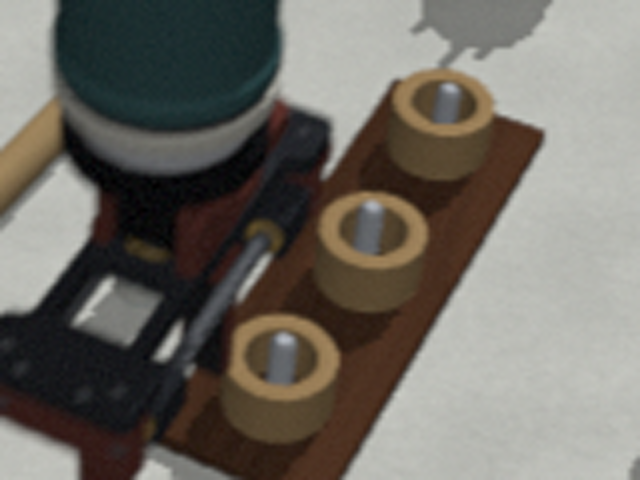

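All three rolls lie flat around their posts; the placed one is at (283,370) in the crop, with its post near the centre of the bore, and the gripper is clear. I hand in.

```bash
python3 -c "
from h import *
K,d,R,t=cal('scene');print(ray('scene',(290+284/4-.4,130+360/4-.4),.048))
print(arm.finish_job())"
```

```text
[0.58267393 0.03160049 0.048     ]
the job is handed in; nothing more can be done
None
```

The spare roll is on the previously bare post, flat on the base and within about 2 mm of its axis. The other two rolls are still on their posts, and the job was handed in at about 9.6 s; the hand-in returned no verdict.

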